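Hang the slotted turner back in its spring clip

TASK

Put the slotted turner that lies on the worktop back on the utensil hanger: take it by the rubber ball at the end of its handle, lift it clear and, with the hand still pointing down, ease your grip just enough for it to swing down and hang plumb. Then, with a firm grip again, press its thin steel neck through the sprung jaws of the empty clip until they snap shut behind it, and leave it hanging there upright with its collar resting on the clip. Do not knock the whisk or the skimmer off their clips, and leave the tumbler, the salt shaker and the pepper mill standing where they are.

Things in the scene. Friction and masses are not known exactly. Their poses are not given: they have to be found in the camera images.
- turner: loose slotted turner, 250 mm long, about 75 g. Origin: centre of its soft black rubber ball knob, 26 mm across. +x: along the handle from blade to knob, z up as it lies (ball centre 13 mm up), x up when hanging. Gripped at 40 N or more it keeps its angle; at 20 N it sticks about 0.4 rad from plumb, at 3 to 6 N within 0.15 rad; under 1 N it slips out. The ball gives 1 mm for each 15 to 20 N of grip
- turner_collar (a point): centre of the underside of the steel collar (22 mm across, 5 mm thick), on the handle's line 22 mm from the ball's centre; between ball and collar is an 11 mm thick stem; the collar is what comes to rest on the clip
- turner_neck (a point): point on the bare steel neck, 35.5 mm from the knob's centre. The neck is 11 mm thick, from 22 to 56 mm from the knob's centre; then comes the wooden grip, up to 21 mm thick, to 135 mm; then a steel blade 66 mm wide (along y), flat on the worktop, 11.5 mm off the handle's line, from 160 to 235 mm. Centre of mass about 160 mm from the knob's centre
- clip_free: the empty one of three spring clips 96 mm apart along the hanger's rail (fixed; the others hold whisk and skimmer). Origin: centre of its pocket on top of the seat plate, 250 mm above the worktop. x points from the open mouth into the pocket, y along the rail, z up. The seat plate is 5 mm thick, its slot 15 mm wide and open from 11 mm before the origin; block and rail are 14 mm and more behind it
- clip_free_pocket (a point): pocket centre at jaw height, 13.5 mm below the seat. Two sprung steel jaws, 7 to 20 mm below the seat, stand 7 mm apart at their narrowest, 7 mm before the pocket centre, and flare to 28 mm at 19 mm before it. Pushing the neck in along +x takes about 5 N (springs only, it gives suddenly); the jaws close behind it and leave it 1 to 2 mm of play
- hanger: utensil hanger (fixed): wooden base 112 x 330 x 14 mm, two 12 mm steel posts 300 mm apart, a round steel rail 238 mm up and 27 mm behind the pockets. Origin on the worktop below the middle pocket; x to its back, y along the rail. The base reaches 44 mm before the origin. A tall fridge housing rises left of the worktop, wall cupboards hang behind the hanger from 430 mm up
- whisk: balloon whisk hanging in one clip. Origin: centre of its black rubber ball (26 mm across), 22 mm above the seat; z up; balloon 52 mm across, ends 228 mm below the origin
- skimmer: skimmer hanging in one clip. Origin: centre of its black rubber ball (26 mm across), 22 mm above the seat; z up; round perforated disc 74 mm across, ends 236 mm below the origin
- glass: upturned glass tumbler, 81 mm across, 92 mm high, origin under its centre
- salt: salt shaker, 44 mm across, 90 mm high, origin under its centre
- pepper: wooden pepper mill, 58 mm across, 170 mm high, origin under its centre

How it is judged:
On the way:
1. the turner, held by the downward-pointing hand and clear of the worktop, hangs plumb (angle between turner's own x axis and vertical below 0.2 rad and height (world z) of turner above 0.236 m and contact force between the fingers and turner above 0.2 N and (angle between the grasp point's own z axis and vertical below 0.8 rad or angle between the grasp point's own z axis and vertical above 2.34 rad)), for 0.2 s.
At the end, for the whole second after the job is handed in: the turner hangs at rest and upright (within 0.15 rad) in the empty clip: its neck within 4.5 mm of the pocket's centre, behind the jaws, and its collar down on the seat plate (within 4 mm) (horizontal distance between turner_neck and clip_free_pocket below 0.0045 m and z of turner_collar in the frame of clip_free between -0.003 and 0.004 m and angle between turner's own x axis and vertical below 0.15 rad and linear speed of turner below 0.03 m/s); the robot touches nothing.
It fails at once if the whisk or the skimmer is knocked off its clip (distance of any of whisk, skimmer from where it was at the start of the episode above 0.03 m).
It fails at once if the tumbler, the salt shaker or the pepper mill is pushed away or knocked over (distance of any of glass, salt, pepper from where it was at the start of the episode above 0.03 m).
It also fails if it takes over 67 s, if anything falls off the work surface, if the arm or the gripper's body presses on something with over 40 N, if the wrist force passes 120 N, or if a joint passes its speed limit or range.

ROBOT

A 7-joint arm with a two-finger parallel gripper is mounted at the origin on a cart in front of the work surface, level with it; the furniture and walls round the work are solid. World frame = base frame: x ahead of the robot, y to its left, z up, the work surface at z = 0. Lengths are in m, angles in rad, forces in N, time in s.
With the tool pointing down it reaches from about 0.425 to 0.8 m from the base axis. Payload 8.3 kg.
Tool frame: the origin (TCP) lies between the finger pads; the fingertips stand 8 mm ahead of it and the grasp point (between the pads) lies 11 mm behind it; z points along the fingers, y is the line along which they close (so a half turn about z gives the same grasp; the last joint's range is limited). The gripper opens to 85 mm and grips with 20 to 120 N. Pads are 22 mm wide; open, the fingers measure 114 mm over their backs; the gripper's body (76 mm by 85 mm) begins 54 mm behind the grasp point. The pads swing forward as they close: fully open they stand 13 mm farther back than shut.
Start: joints at [-1.371, 0.383, 0.016, 1.37, -0.006, 1.388, -0.046], TCP at [0.162, 0.604, 0.239] pointing down, gripper open.
Joint ranges: [-2.95, 2.95], [-0.25, 2.06], [-1.52, 1.56], [0.18, 2.33], [-1.44, 4.58], [0.02, 2.06], [-3.01, 3.01]. Speed limits (rad/s): [2.39, 2.39, 3.01, 3.01, 3.14, 3.14, 3.14].

INTERFACE

Orientations are given as a unit quaternion [x, y, z, w].
In Python, from station import arm gives the robot as it stands.
- The arm moves only by the tool send_path, called after "Emit:" by a JSON object that holds its "name" and its "arguments". Schema: {"type":"object","properties":{"ticks":{"type":"array","items":{"type":"array","items":{"type":"number"},"minItems":7,"maxItems":7},"minItems":1,"maxItems":20},"only":{"type":"string"},"quiet":{"type":"boolean"},"lines":{"type":"string"}},"required":["ticks"],"additionalProperties":false}. ticks is a list of rows, 1 to 20 of them, each of 7 numbers: dx, dy, dz in fractions of the full range, 1 being 1 m, then a rotation vector rx, ry, rz in normalised numbers (1 is 45 degrees), then the opening from 0.0 (shut) to 1.0 (fully open); each row shifts and turns the commanded pose from where the row before left it, along the tool's axes as they then stand; what a row does not reach is not made up. A row lasts 1/8 s, in which the tool goes at most 0.0625 m and 0.188 rad, less where a joint would pass 70% of its speed; a pose out of reach is approached as far as the arm can. The fingers move at their own pace and stop on an object; the grip force is fixed at half the most. Time passes only in rows, so rows that do not move let the fingers close. The tool returns the time, the measured TCP pose, the force, the opening and the grip force at its end. only (a regular expression) keeps the lines of the reply that match it, lines (a string "A,B") keeps lines A to B, and quiet returns only ok. Shift and turn numbers lie between -1 and 1, and a call with a number outside is refused. Input that does not fit is refused with a message, and nothing moves.
- arm.observe(): the state, without advancing time (a new reading comes with each control period).
- arm.capture(name): name is "scene" or "top" or "wrist"; returns a dict with "frame" (420x560x3 uint8, red, green, blue), "z_map" (420x560 float32, m along the optical axis (not along the pixel's ray), 0 where there is no reading), "fx", "fy", "cx", "cy" (pixels), "distortion" ([k1, k2, p1, p2, k3] as OpenCV has them; the pictures are not rectified), "extrinsics" (4x4, takes a point from camera to world coordinates); the wrist camera has in their place "T_tool_cam" (4x4, takes a point from camera to tool coordinates, whose origin is the TCP and whose axes are the flange's). Camera axes: x right, y down, z forward; pixel columns grow to the right and rows downward; lengths in m; the calibration is good to about 2 mm. A picture is of the moment at which its call begins: read the wrist's pose just before it.
- arm.job_done(): hands the job in; it is judged then, once.
The state is a dict: "time_s": time; "q": joint angles; "joint_vel": joint speeds; "tau": joint torques, N m; "tcp_pos": TCP position; "ee_rot": TCP orientation; "wrist_force": force on the tool from outside, world axes, zero at the start; "moment": the same for the moment, N m; "opening": opening from 0.0 (shut) to 1.0 (fully open); "grasp_force": force on a finger pad.
Only numpy, scipy, OpenCV 4.12 (cv2) and the standard library are available. Lean on these libraries where they do the work, as an engineer would, in place of code of your own. Each camera call takes 0.05 s, during which the arm holds its last target. There are 200 camera calls.

## Working session

There is one attempt and no reset: what is moved stays moved. The work goes in short steps, Python scripts to look and compute and a tool call to move; the robot and the scene stay as the last step left them, time stands still between calls to the robot, and variables do not carry over. Pictures are saved under pics/ and viewed, at most 10 in all, crops included, and the job is handed in when it is done.

```bash
ls; mkdir -p pics
```

Create h.py:
```python
import numpy as np, cv2, pickle
from scipy.spatial.transform import Rotation as R
from station import arm
def snap(n,f):
    s=arm.observe(); c=arm.capture(n)
    if n=="wrist":
        T=np.eye(4);T[:3,:3]=R.from_quat(s["ee_rot"]).as_matrix();T[:3,3]=s["tcp_pos"];c["T"]=T@c["T_tool_cam"]
    else: c["T"]=np.array(c["extrinsics"])
    pickle.dump(c,open(f"pics/{f}.pkl","wb")); cv2.imwrite(f"pics/{f}.png",c["frame"][:,:,::-1]); return c
def load(f): return pickle.load(open(f"pics/{f}.pkl","rb"))
def K(c): return np.array([[c["fx"],0,c["cx"]],[0,c["fy"],c["cy"]],[0,0,1.]])
def ray(c,u,v):
    p=cv2.undistortPoints(np.array([[[u,v]]],float),K(c),np.array(c["distortion"],float))[0,0]
    return np.array([p[0],p[1],1.])
def pt(c,u,v,r=1,z=None):
    d=ray(c,u,v)
    o=c["T"][:3,3]; w=c["T"][:3,:3]@d
    if z is not None: return o+w*(z-o[2])/w[2]
    m=c["z_map"][int(v)-r:int(v)+r+1,int(u)-r:int(u)+r+1]; m=m[m>0]
    return o+w*np.median(m)
def cloud(c):
    v,u=np.nonzero(c["z_map"]>0)
    p=cv2.undistortPoints(np.stack([u,v],1)[:,None].astype(float),K(c),np.array(c["distortion"],float))[:,0]
    d=np.c_[p,np.ones(len(p))]*c["z_map"][v,u][:,None]
    return d@c["T"][:3,:3].T+c["T"][:3,3],u,v
```

Run:
```python
from h import *
a=snap("scene","s0");b=snap("top","t0")
print(arm.observe()); print(a["T"].round(3),b["T"].round(3))
```

```text
pics
station.py
{'time_s': 0.1, 'q': array([-1.37088278,  0.38417602,  0.01638332,  1.37103496, -0.00631731,
        1.38821828, -0.04653578]), 'joint_vel': array([-0.00157552, -0.00094243, -0.00242527, -0.00149913,  0.00086782,
       -0.00059176, -0.00095334]), 'tau': array([ 2.84324546e-03, -6.29133081e+01,  8.47187452e-01, -3.72757745e+01,
        1.67080230e-02,  1.03000921e-02,  7.58966820e-06]), 'tcp_pos': array([0.16222175, 0.60312377, 0.23837163]), 'ee_rot': array([ 1.31020501e-01,  9.91379256e-01, -8.87042344e-04, -1.10628957e-04]), 'wrist_force': array([ 0.54178823, -0.29024754, -0.50557338]), 'moment': array([ 0.05425247,  0.01422078, -0.03789583]), 'grasp_force': 0.0, 'opening': 0.9981678132514707}
[[ 0.911 -0.297  0.285  0.227]
 [-0.411 -0.689  0.597 -0.76 ]
 [ 0.019 -0.661 -0.75   0.816]
 [ 0.     0.     0.     1.   ]] [[-0.015 -0.99   0.142  0.324]
 [-1.     0.015  0.    -0.234]
 [-0.002 -0.142 -0.99   1.187]
 [ 0.     0.     0.     1.   ]]
```

View pics/s0.png

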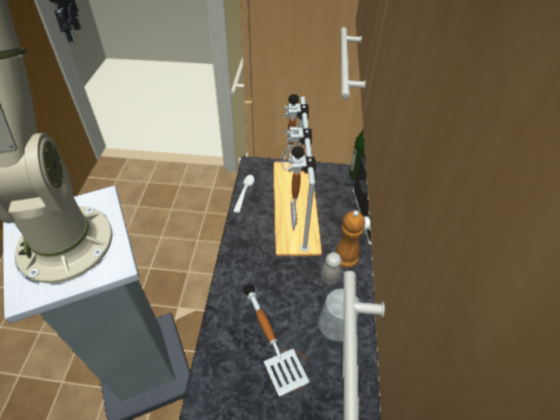

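View pics/t0.png

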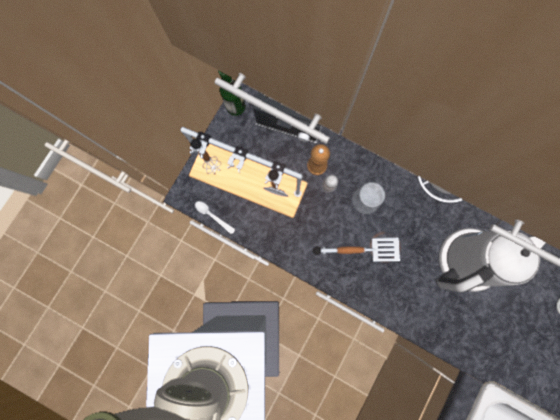

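The turner's knob is near (317,251) in the top view, with its blade near (386,250). The hanger runs from about (190,135) to (300,175), and one ball is near (274,174). Next I'll enlarge both views.

Run:
```python
from h import *
b=load("t0");a=load("s0")
t=cv2.resize(b["frame"][120:220,170:320],None,fx=5,fy=5,interpolation=cv2.INTER_CUBIC)
s=cv2.resize(a["frame"][85:265,225:385],None,fx=3.3,fy=3.3,interpolation=cv2.INTER_CUBIC)
cv2.imwrite("pics/t0c.png",t[:,:,::-1]);cv2.imwrite("pics/s0c.png",s[:,:,::-1])
# turner in top view
print("knob",pt(b,317,251),pt(b,317,251,z=.02)," blade",pt(b,386,250),pt(b,317,251,z=.013),pt(b,350,250.5,z=.013))
P,u,v=cloud(b)
print((b["z_map"]>0).mean(), pt(b,274,174),pt(b,197,145),pt(b,205,157),pt(b,320,150),pt(b,331,182),pt(b,370,195))
```

```text
knob [ 0.3709298  -0.31377621  0.02625613] [ 0.37118412 -0.31420643  0.02      ]  blade [ 0.37210015 -0.51266453  0.00232406] [ 0.37146867 -0.31468781  0.013     ] [ 0.37159034 -0.40832266  0.013     ]
0.9961607142857143 [ 0.53419572 -0.2037508   0.28304162] [ 0.60408414 -0.02982042  0.28226842] [ 0.60146552 -0.02938452  0.1904698 ] [ 0.6210991  -0.31778201  0.17047282] [ 0.55514956 -0.35236695  0.08708674] [ 0.51674206 -0.45590976  0.09169423]
```

View pics/t0c.png

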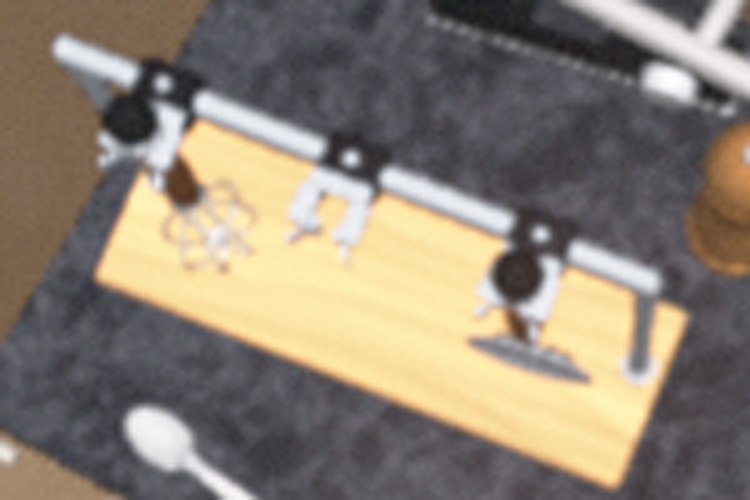

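View pics/s0c.png

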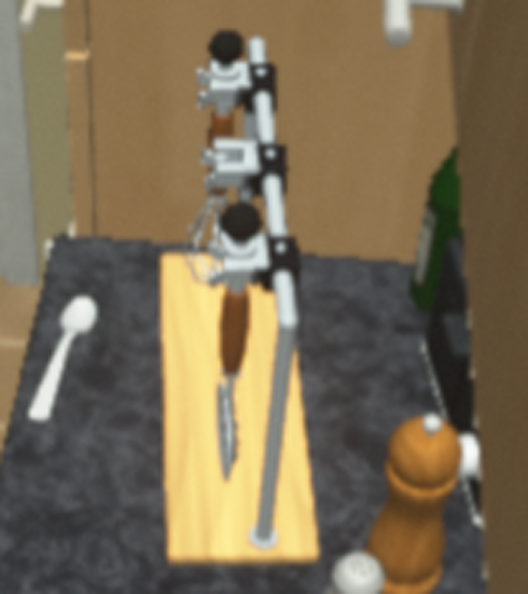

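The middle clip is the empty one. The whisk ball is at crop (129,118), which is pixel (195.8,143.6). The skimmer ball is at crop (517,275), which is pixel (273.4,175). Next I'll work out the poses and how much free space there is for the sweep.

Run:
```python
from h import *
b=load("t0");a=load("s0")
w=pt(b,195.8,143.6,z=.272);k=pt(b,273.4,175,z=.272)
w2=pt(a,225+226/3.3,85+46/3.3,z=.272);k2=pt(a,225+240/3.3,85+221/3.3,z=.272)
print(w,k,np.linalg.norm(w-k),(w+k)/2,"scene",w2,k2,np.linalg.norm(w2-k2),(w2+k2)/2)
d=w-k;print("rail ang",np.arctan2(d[1],d[0]))
# rail line pts top view at z~.244
r1=pt(b,170+70/5,120+48/5,z=.244);r2=pt(b,170+645/5,120+280/5,z=.244);print("rail",r1,r2,np.arctan2(*(r1-r2)[1::-1]))
# dark knob blob in both
for c,(u,v) in((b,(317,251)),(a,(249,289))):
    g=c["frame"].max(2)[v-10:v+10,u-10:u+10]; print(g[::2,::2])
for c in (b,a):
    P,u,v=cloud(c); r=np.hypot(P[:,0],P[:,1]);az=np.degrees(np.arctan2(P[:,1],P[:,0]))
    print([(A,round(r[m].min(),2)) for A in range(-60,90,10) if (m:=(abs(az-A)<5)&(P[:,2]>.03)&(P[:,2]<.5)&(r>.3)).sum()>3])
```

```text
[ 0.61061621 -0.02471131  0.272     ] [ 0.53446248 -0.20199342  0.272     ] 0.1929464598029361 [ 0.57253935 -0.11335236  0.272     ] scene [ 0.61213274 -0.02331415  0.272     ] [ 0.53645552 -0.19979001  0.272     ] 0.19201762619130125 [ 0.57429413 -0.11155208  0.272     ]
rail ang 1.165067657238508
rail [0.65404659 0.01009354 0.244     ] [ 0.53761322 -0.26097352  0.244     ] 1.1650889566065996
[[ 91  87  76  78  80  78 100 100  82  85]
 [ 93  81  75  83  94  94 112 108  84  84]
 [ 90  86  87  94  98  96 100  95  96  84]
 [ 95  96  96  83  54  51  58  97 136 107]
 [105 105  98  53  47  53  46 163 213 216]
 [102  91  82  52  47  51  50 183 224 229]
 [ 95  83  86  68  49  48  61 106 159 149]
 [ 88  91  80  85  80  87  90  96 110 109]
 [ 81  87  83  88  92 101 101  92  96 101]
 [ 86  88  83  83  87  87  86  86  92  98]]
[[ 70  69  77  91  88  84  79  84  76  71]
 [ 80  89  93  88  81  76  74  71  70  69]
 [ 81  82  84  86  73  57  65  65  64  64]
 [ 72  70  67  48  40  38  38  54  65  64]
 [ 70  70  57  35  36  37  34  39  78  71]
 [ 68  64  45  35  36  38  34  34  84  81]
 [ 68  65  52  34  33  43  71  54  89  91]
 [ 67  80  73  41  34 141 203 176 134  87]
 [ 71  83  90  83  83 191 206 176 136  89]
 [ 68  78  85  86 112 162 201 218 144  83]]
[(-60, np.float64(0.69)), (-50, np.float64(0.69)), (-40, np.float64(0.65)), (-30, np.float64(0.59)), (-20, np.float64(0.55)), (-10, np.float64(0.56)), (0, np.float64(0.59)), (10, np.float64(0.55)), (20, np.float64(0.53)), (30, np.float64(0.64))]
[(-60, np.float64(0.7)), (-50, np.float64(0.69)), (-40, np.float64(0.66)), (-30, np.float64(0.59)), (-20, np.float64(0.55)), (-10, np.float64(0.56)), (0, np.float64(0.59)), (10, np.float64(0.56)), (20, np.float64(0.53)), (30, np.float64(0.65)), (50, np.float64(1.24)), (60, np.float64(1.25)), (70, np.float64(0.55)), (80, np.float64(0.55))]
```

Run:
```python
from h import *
c=snap("wrist","w0");print(c["T_tool_cam"].round(3))
b=load("t0")
for n in("t0","s0"):
    P,u,v=cloud(load(n));az=np.degrees(np.arctan2(P[:,1],P[:,0]));r=np.hypot(P[:,0],P[:,1])
    m=(az>5)&(az<35)&(r>.3)&(r<.64)&(P[:,2]>.03)&(P[:,2]<.7)
    print(n,m.sum(),P[m].min(0),P[m].max(0)); i=np.flatnonzero(m)[np.argsort(r[m])[:300:50]];print(P[i].round(2))
```

```text
[[-0.001 -0.962 -0.271  0.069]
 [ 1.    -0.001  0.    -0.   ]
 [-0.001 -0.271  0.962 -0.135]
 [ 0.     0.     0.     1.   ]]
t0 12524 [0.51050448 0.06876098 0.03053272] [0.63619729 0.26880277 0.69999082]
[[0.51 0.15 0.22]
 [0.52 0.16 0.22]
 [0.54 0.13 0.24]
 [0.54 0.13 0.61]
 [0.54 0.13 0.67]
 [0.54 0.13 0.6 ]]
s0 6499 [0.51020415 0.06801455 0.03020775] [0.63614323 0.26653934 0.46237797]
[[0.51 0.15 0.22]
 [0.54 0.13 0.39]
 [0.54 0.13 0.4 ]
 [0.54 0.13 0.43]
 [0.54 0.13 0.27]
 [0.55 0.12 0.13]]
```

Emit:
{"name": "send_path", "arguments": {"ticks": [[0, -0.06, 0, 0, 0, 0, 1], [0, -0.06, 0, 0, 0, 0, 1], [0, -0.06, 0, 0, 0, 0, 1], [0, 0, 0, 0, 0, 0, 1]]}}

```text
time_s: 0.65
tcp_pos: [0.1147, 0.4255, 0.2386]
ee_rot: [0.131, 0.991, -0.001, -0.0]
wrist_force: [-0.4, 1.0, 1.0]
opening: 1.0
grasp_force: 0.0
```

Careful with the scale: turns go in shares of 45 degrees. That gives: 0.139 rad is 0.177.

Emit:
{"name": "send_path", "arguments": {"ticks": [[0, 0, 0, 0, 0, 0.0891, 1], [-0.061, 0, 0, 0, 0, 0.177, 1], [-0.061, 0, 0, 0, 0, 0.177, 1], [-0.061, 0, 0, 0, 0, 0.177, 1], [-0.061, 0, 0, 0, 0, 0.177, 1], [-0.061, 0, 0, 0, 0, 0.177, 1], [-0.061, 0, 0, 0, 0, 0.177, 1], [-0.061, 0, 0, 0, 0, 0.177, 1], [-0.061, 0, 0, 0, 0, 0.177, 1], [-0.061, 0, 0, 0, 0, 0.177, 1], [-0.061, 0, 0, 0, 0, 0.177, 1], [-0.061, 0, 0, 0, 0, 0.177, 1], [-0.061, 0, 0, 0, 0, 0.177, 1], [-0.061, 0, 0, 0, 0, 0, 1], [0, 0, 0, 0, 0, 0, 1]]}}

```text
time_s: 2.52
tcp_pos: [0.3851, -0.2096, 0.2399]
ee_rot: [0.844, 0.536, 0.0, 0.001]
wrist_force: [0.6, 1.7, 0.2]
opening: 1.0
grasp_force: 0.0
```

Run:
```python
from h import *
s=arm.observe();print(s["q"].round(3),R.from_quat(s["ee_rot"]).as_matrix().round(3))
```

```text
[-0.504 -0.091  0.892  1.877  0.073  1.321 -0.071] [[ 0.425  0.905  0.001]
 [ 0.905 -0.425 -0.001]
 [-0.     0.001 -1.   ]]
```

Converted, -0.147 rad is -0.1872.

Emit:
{"name": "send_path", "arguments": {"ticks": [[0, 0, 0, 0, 0, -0.1872, 1], [0, 0, 0, 0, 0, -0.1872, 1], [0, 0, 0, 0, 0, -0.1859, 1], [-0.0525, -0.007, 0.045, 0, 0, 0, 1], [-0.0525, -0.007, 0.045, 0, 0, 0, 1], [0, 0, 0, 0, 0, 0, 1], [0, 0, 0, 0, 0, 0, 1]]}}

```text
time_s: 3.4
tcp_pos: [0.3757, -0.2991, 0.1584]
ee_rot: [0.704, 0.711, -0.001, -0.0]
wrist_force: [0.4, 0.0, 1.1]
opening: 1.001
grasp_force: 0.0
```

Run:
```python
from h import *
c=snap("wrist","w1");s=arm.observe();print(s["tcp_pos"],R.from_quat(s["ee_rot"]).as_matrix().round(3),s["q"].round(2))
```

```text
[ 0.37636167 -0.29861818  0.15916172] [[-0.011  1.     0.001]
 [ 1.     0.011 -0.   ]
 [-0.     0.001 -1.   ]] [-0.37  0.22  1.11  1.9  -0.21  1.15  0.83]
```

View pics/w1.png

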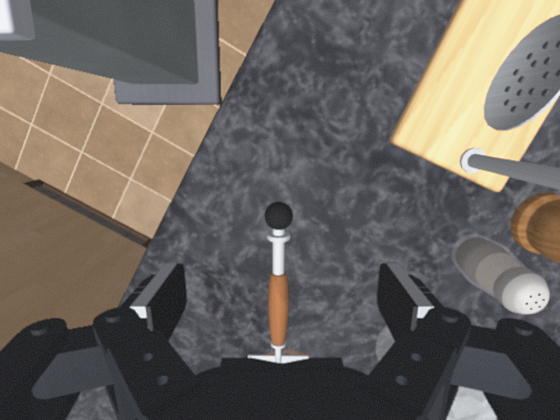

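Run:
```python
from h import *
c=load("w1");print(pt(c,278.5,215.5,z=.013),pt(c,278.5,260,z=.013),pt(c,278.5,335,z=.013),pt(c,300,100))
for i in range(3):print(arm.observe()["tcp_pos"])
```

```text
[ 0.37272276 -0.3130803   0.013     ] [ 0.37299165 -0.3567197   0.013     ] [ 0.37349468 -0.43929078  0.013     ] [ 3.90474078e-01 -2.13127717e-01  7.85703612e-05]
[ 0.37636167 -0.29861818  0.15916172]
[ 0.37636167 -0.29861818  0.15916172]
[ 0.37636167 -0.29861818  0.15916172]
```

The knob is at (278.5,215.5), with the handle straight below it in the picture. I'll go down over it.

Emit:
{"name": "send_path", "arguments": {"ticks": [[-0.0148, -0.0037, 0.03, 0, 0, 0, 1], [0, 0, 0.04, 0, 0, 0, 1], [0, 0, 0.04, 0, 0, 0, 1], [0, 0, 0, 0, 0, 0, 1], [0, 0, 0, 0, 0, 0, 1], [0, 0, 0, 0, 0, 0, 1]]}}

```text
time_s: 4.2
tcp_pos: [0.3732, -0.3145, 0.0505]
ee_rot: [0.703, 0.711, 0.001, 0.002]
wrist_force: [1.0, -0.7, 0.2]
opening: 1.0
grasp_force: 0.0
```

Run:
```python
from h import *
c=snap("wrist","w2");s=arm.observe();print(s["tcp_pos"])
P,u,v=cloud(c);m=(c["frame"][v,u].max(1)<75)&(abs(P[:,0]-.3727)<.02)&(abs(P[:,1]+.313)<.025)&(P[:,2]>.012)
print(m.sum(),P[m].mean(0),P[m].min(0),P[m].max(0),u[m].min(),u[m].max())
```

```text
[ 0.37300527 -0.31442393  0.05014587]
13104 [ 0.37264548 -0.30215419  0.1170511 ] [ 0.3527004  -0.32327442  0.01211113] [ 0.392699   -0.29335248  0.14305763] 167 402
```

Emit:
{"name": "send_path", "arguments": {"ticks": [[0.0005, 0, 0.02, 0, 0, 0, 1], [0, 0, 0.018, 0, 0, 0, 1], [0, 0, 0, 0, 0, 0, 1], [0, 0, 0, 0, 0, 0, 0.4], [0, 0, 0, 0, 0, 0, 0.2], [0, 0, 0, 0, 0, 0, 0], [0, 0, 0, 0, 0, 0, 0], [0, 0, 0, 0, 0, 0, 0], [0, 0, 0, 0, 0, 0, 0]]}}

```text
time_s: 5.38
tcp_pos: [0.3719, -0.3137, 0.0107]
ee_rot: [0.704, 0.711, 0.0, 0.0]
wrist_force: [0.6, 0.7, 5.8]
opening: 0.269
grasp_force: 58.5
```

Emit:
{"name": "send_path", "arguments": {"ticks": [[0, 0, -0.03, 0, 0, 0, 0], [0, 0, -0.05, 0, 0, 0, 0], [0, 0, -0.06, 0, 0, 0, 0], [0, 0, -0.06, 0, 0, 0, 0], [0, 0, -0.06, 0, 0, 0, 0], [0, 0, -0.05, 0, 0, 0, 0], [0, 0, 0, 0, 0, 0, 0], [0, 0, 0, 0, 0, 0, 0]]}}

```text
time_s: 6.38
tcp_pos: [0.3715, -0.3132, 0.3196]
ee_rot: [0.703, 0.711, 0.0, -0.0]
wrist_force: [0.4, 0.2, -1.7]
opening: 0.266
grasp_force: 58.9
```

Emit:
{"name": "send_path", "arguments": {"ticks": [[0, 0, 0, 0, 0, 0, 0.27], [0, 0, 0, 0, 0, 0, 0.275], [0, 0, 0, 0, 0, 0, 0.28], [0, 0, 0, 0, 0, 0, 0.28], [0, 0, 0, 0, 0, 0, 0.28]]}}

```text
time_s: 7.0
tcp_pos: [0.3716, -0.3136, 0.3203]
ee_rot: [0.704, 0.711, -0.0, -0.0]
wrist_force: [-0.3, 0.1, 0.4]
opening: 0.282
grasp_force: 25.8
```

Emit:
{"name": "send_path", "arguments": {"ticks": [[0, 0, 0, 0, 0, 0, 0.285], [0, 0, 0, 0, 0, 0, 0.288], [0, 0, 0, 0, 0, 0, 0.288], [0, 0, 0, 0, 0, 0, 0.288], [0, 0, 0, 0, 0, 0, 0.288]]}}

```text
time_s: 7.62
tcp_pos: [0.3717, -0.3136, 0.3204]
ee_rot: [0.704, 0.711, -0.0, 0.0]
wrist_force: [0.1, -0.9, 0.0]
opening: 0.292
grasp_force: 13.6
```

Emit:
{"name": "send_path", "arguments": {"ticks": [[0, 0, 0, 0, 0, 0, 0.291], [0, 0, 0, 0, 0, 0, 0.292], [0, 0, 0, 0, 0, 0, 0.2925], [0, 0, 0, 0, 0, 0, 0.2925], [0, 0, 0, 0, 0, 0, 0.2925]]}}

```text
time_s: 8.25
tcp_pos: [0.3716, -0.3136, 0.3204]
ee_rot: [0.704, 0.711, -0.0, -0.0]
wrist_force: [-0.4, -0.4, -0.8]
opening: 0.289
grasp_force: 8.1
```

Emit:
{"name": "send_path", "arguments": {"ticks": [[0, 0, 0, 0, 0, 0, 0.2935], [0, 0, 0, 0, 0, 0, 0.2935], [0, 0, 0, 0, 0, 0, 0.2935], [0, 0, 0, 0, 0, 0, 0.2935], [0, 0, 0, 0, 0, 0, 0.2935], [0, 0, 0, 0, 0, 0, 0.2935]]}}

```text
time_s: 9.0
tcp_pos: [0.3716, -0.3136, 0.3204]
ee_rot: [0.704, 0.711, -0.0, -0.0]
wrist_force: [0.3, 1.0, -1.3]
opening: 0.293
grasp_force: 7.0
```

Emit:
{"name": "send_path", "arguments": {"ticks": [[0, 0, 0, 0, 0, 0, 0.2945], [0, 0, 0, 0, 0, 0, 0.2945], [0, 0, 0, 0, 0, 0, 0.2948], [0, 0, 0, 0, 0, 0, 0.2948], [0, 0, 0, 0, 0, 0, 0.2948], [0, 0, 0, 0, 0, 0, 0.2948]]}}

```text
time_s: 9.75
tcp_pos: [0.3716, -0.3136, 0.3204]
ee_rot: [0.704, 0.711, -0.0, -0.0]
wrist_force: [0.2, -0.7, -1.2]
opening: 0.293
grasp_force: 5.6
```

Run:
```python
from h import *
c=snap("scene","s1");d=snap("top","t1")
P,u,v=cloud(c)
i=np.hypot(P[:,0]-.37,P[:,1]+.31); 
cv2.imwrite("pics/s1c.png",cv2.resize(c["frame"][150:370,180:340],None,fx=2.6,fy=2.6)[:,:,::-1])
```

```text
(no output)
```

View pics/s1c.png

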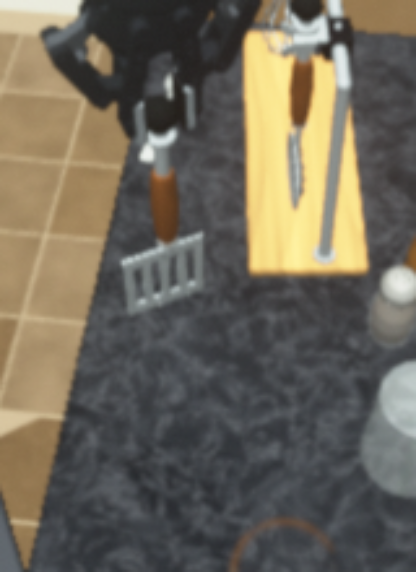

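The turner hangs down. The ball is at crop (162,113), the grip at (165,205) and the blade near (165,272). I'll ease the grip a touch more and measure the tilt.

Emit:
{"name": "send_path", "arguments": {"ticks": [[0, 0, 0, 0, 0, 0, 0.2958], [0, 0, 0, 0, 0, 0, 0.2958], [0, 0, 0, 0, 0, 0, 0.2958], [0, 0, 0, 0, 0, 0, 0.2958]]}}

```text
time_s: 10.35
tcp_pos: [0.3716, -0.3136, 0.3204]
ee_rot: [0.704, 0.711, -0.0, -0.0]
wrist_force: [0.3, -0.7, -1.2]
opening: 0.297
grasp_force: 4.7
```

Run:
```python
from h import *
c=snap("scene","s2")
P,u,v=cloud(c);f=c["frame"].astype(int)[v,u]
n=(np.hypot(P[:,0]-.372,P[:,1]+.314)<.07)
m=n&(P[:,2]>.1)&(P[:,2]<.29)&(f[:,0]>f[:,2]*1.6)&(f[:,0]>70)
q=P[m];print(m.sum())
A=np.c_[q[:,2],np.ones(len(q))];k=np.linalg.lstsq(A,q[:,:2],rcond=None)[0];print("slope dx,dy/dz",k[0],"at z=.323",k[0]*.323+k[1],q[:,2].min(),q[:,2].max())
print("ball",pt(c,242,191.5))
b=n&(P[:,2]>.06)&(P[:,2]<.19)&~m;print("blade",P[b].mean(0),P[b][:,2].min())
```

```text
234
slope dx,dy/dz [0.01816272 0.01536765] at z=.323 [ 0.37139136 -0.31475517] 0.19615971445695735 0.26775500915293593
ball [ 0.37310165 -0.31633128  0.33337456]
blade [ 0.37145001 -0.29671195  0.13013578] 0.08667490418490253
```

The tilt is about 0.02 rad, so it hangs plumb. I'll grip firmly again and move off the hanger's front.

Converted, -0.145 rad is -0.1846.

Emit:
{"name": "send_path", "arguments": {"ticks": [[0, 0, 0, 0, 0, 0, 0.28], [0, 0, 0, 0, 0, 0, 0.2], [0, 0, 0, 0, 0, 0, 0], [0, 0, 0, 0, 0, 0, 0], [0.041, 0.012, 0, 0, 0, 0, 0], [0.041, 0.012, 0, 0, 0, 0, 0], [0.041, 0.012, 0, 0, 0, 0, 0], [0.041, 0.012, 0, 0, 0, 0, 0], [0, 0, 0, 0, 0, -0.1846, 0], [0, 0, 0, 0, 0, -0.1846, 0], [0, 0, 0, 0, 0, -0.1846, 0], [0, 0, 0, 0, 0, -0.1846, 0], [0, 0, 0, 0, 0, -0.1846, 0], [0, 0, 0, 0, 0, -0.1846, 0], [0, 0, 0, 0, 0, -0.1846, 0], [0, 0, 0, 0, 0, -0.1783, 0], [0, 0, 0, 0, 0, 0, 0], [0, 0, 0, 0, 0, 0, 0]]}}

```text
time_s: 12.65
tcp_pos: [0.418, -0.1491, 0.3204]
ee_rot: [0.203, 0.979, 0.0, -0.0]
wrist_force: [0.6, -0.0, 0.6]
opening: 0.264
grasp_force: 58.9
```

Run:
```python
from h import *
s=arm.observe();M=R.from_quat(s["ee_rot"]).as_matrix();print(s["q"].round(2),M.round(3),np.arctan2(M[1,1],M[0,1]))
c=snap("top","t3");d=snap("scene","s3");w=snap("wrist","w3")
e=np.hstack([cv2.resize(c["frame"][110:240,180:310],(390,390)),cv2.resize(d["frame"][80:260,200:380],(390,390))])
cv2.imwrite("pics/m3.png",e[:,:,::-1])
```

```text
[-0.89 -0.18  1.04  1.72  0.15  1.51  1.3 ] [[-0.918  0.397 -0.   ]
 [ 0.397  0.918  0.   ]
 [ 0.     0.    -1.   ]] 1.162041790886524
```

View pics/m3.png

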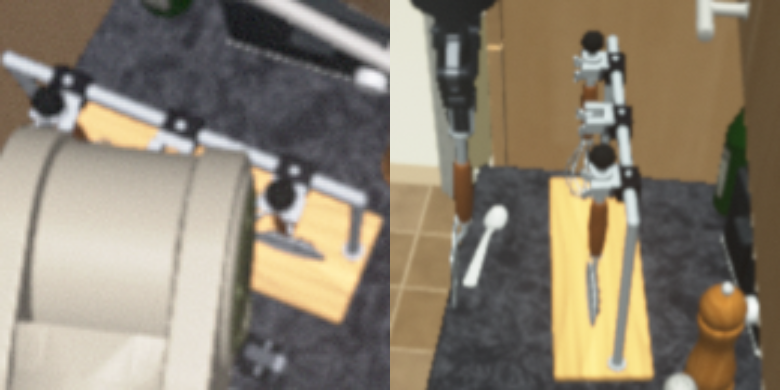

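Turner hangs vertically in front of the hanger, with clear space all round. I'll move sideways into line with the empty clip, then most of the way forward.

Emit:
{"name": "send_path", "arguments": {"ticks": [[0, 0.048, 0, 0, 0, 0, 0], [0, 0.0473, 0, 0, 0, 0, 0], [-0.03, 0, 0.02, 0, 0, 0, 0], [-0.03, 0, 0.02, 0, 0, 0, 0], [0, 0, 0, 0, 0, 0, 0], [0, 0, 0, 0, 0, 0, 0], [0, 0, 0, 0, 0, 0, 0]]}}

```text
time_s: 13.68
tcp_pos: [0.5105, -0.0852, 0.2814]
ee_rot: [0.202, 0.979, 0.001, 0.001]
wrist_force: [-0.4, -0.3, -1.0]
opening: 0.265
grasp_force: 59.1
```

Run:
```python
from h import *
d=snap("scene","s4");s=arm.observe();print(s["tcp_pos"])
cv2.imwrite("pics/s4c.png",cv2.resize(d["frame"][85:185,240:330],None,fx=6,fy=6,interpolation=cv2.INTER_CUBIC)[:,:,::-1])
```

```text
[ 0.51057562 -0.0851334   0.28139107]
```

View pics/s4c.png

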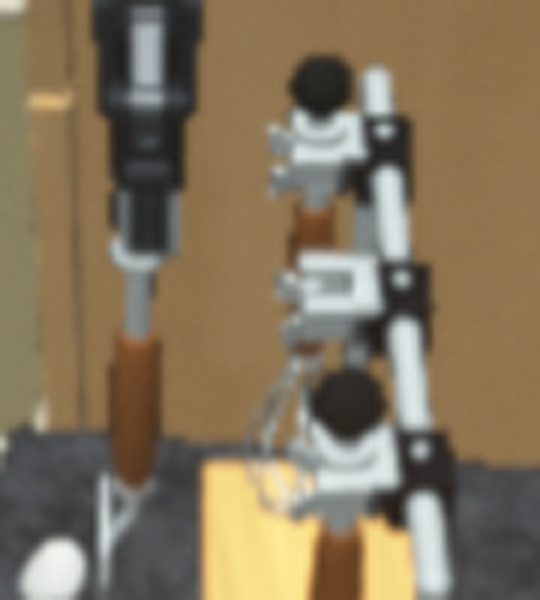

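The whisk ball is at crop (322,84), the skimmer ball at (347,402), the empty clip's slot at (335,282) and the held collar at (137,255). I'll fit the balls by depth and check the held neck against the kinematics.

Create m.py:
```python
from h import *
from scipy.optimize import least_squares
def ball(c,p0):
    P,u,v=cloud(c);f=c["frame"][v,u].max(1)
    q=P[(np.linalg.norm(P-p0,axis=1)<.022)&(f<80)&(P[:,2]>p0[2]-.012)]
    s=least_squares(lambda x:np.linalg.norm(q-x,axis=1)-.013,p0,loss="soft_l1",f_scale=.001);return s.x,len(q)
xh=np.array([np.cos(-.4058),np.sin(-.4058)]);yh=np.array([-xh[1],xh[0]])
if __name__=="__main__":
    for n in("t0","s0","s4"):
        c=load(n);w,i=ball(c,np.array([.6115,-.024,.272]));k,j=ball(c,np.array([.5355,-.201,.272]))
        m=(w+k)/2;d=w-k;print(n,i,j,m.round(4),"hanger xy",xh@m[:2],yh@m[:2],np.linalg.norm(d),np.arctan2(d[1],d[0]))
    c=load("t0");k,j=ball(c,np.array([.372,-.3135,.013]));print("knob top",j,k)
    c=load("s0");k,j=ball(c,np.array([.372,-.3135,.013]));print("knob scene",j,k)
    c=load("s4");P,u,v=cloud(c);t=np.array([.5106,-.0851])
    for lo,hi,r in((.205,.225,.0),(.232,.258,.0055),(.26,.27,.011)):
        q=P[(np.hypot(*(P[:,:2]-t).T)<.02)&(P[:,2]>lo)&(P[:,2]<hi)]
        print(lo,len(q),"hx",(xh@q[:,:2].T).min(),(xh@q[:,:2].T).max(),"hy",np.percentile(yh@q[:,:2].T,[5,50]),"tcp",xh@t,yh@t)
    for z in(.236,.21):
        p=np.r_[t,z];X=np.linalg.inv(c["T"])@np.r_[p,1];print("pred px",cv2.projectPoints(X[:3],np.zeros(3),np.zeros(3),K(c),np.array(c["distortion"],float))[0].ravel())
```

```bash
python3 m.py
```

```text
t0 81 67 [ 0.5717 -0.1119  0.272 ] hanger xy 0.5694276353912205 0.12286031221896511 0.1910548281995043 1.166930311758052
s0 75 106 [ 0.5738 -0.1119  0.2724] hanger xy 0.5714052057976396 0.12374609575362851 0.1927200953559555 1.1688032664076622
s4 73 104 [ 0.5737 -0.1119  0.2723] hanger xy 0.5712702126027217 0.12367259153456134 0.1927314025267088 1.1694134939120717
knob top 62 [ 0.37276427 -0.31224064  0.01291861]
knob scene 102 [ 0.37418176 -0.31192216  0.01370072]
0.205 64 hx 0.4880293572788188 0.5066368802448494 hy [0.11289113 0.11653956] tcp 0.5027261433149651 0.12337258539749099
0.232 40 hx 0.4954223013133718 0.5044580232386581 hy [0.11658805 0.1182758 ] tcp 0.5027261433149651 0.12337258539749099
0.26 20 hx 0.48898143003072 0.5067250234083194 hy [0.11192727 0.11501863] tcp 0.5027261433149651 0.12337258539749099
pred px [264.26265291 136.56303354]
pred px [264.31917459 145.48631607]
```

Run:
```python
from m import *
c=load("s4");P,u,v=cloud(c);f=c["frame"].astype(int)[v,u]
br=(f[:,0]>f[:,2]*1.7)&(f[:,0]>60)
for n,h0 in(("held",(.4995,.1234,.0075)),("skim",(.570,.0265,0))):
    X=xh@P[:,:2].T-h0[0];Y=yh@P[:,:2].T-h0[1];Z=P[:,2]-h0[2]
    m=br&(abs(X)<.02)&(abs(Y)<.02)
    for lo,hi in((.175,.19),(.19,.205),(.205,.216)):
        q=m&(Z>lo)&(Z<hi);q0=np.c_[X,Y][q]
        r=least_squares(lambda p:np.hypot(*(q0-p[:2]).T)-p[2],[0,0,.009],loss="soft_l1",f_scale=.001,bounds=([-.02,-.02,.008],[.02,.02,.0106])).x
        print(n,lo,q.sum(),"med",np.median(q0,0).round(4),"fit",(r[:2]+h0[:2]).round(4),r[2].round(4))
```

```text
held 0.175 45 med [-0.0023 -0.0085] fit [0.4975 0.123 ] 0.0097
held 0.19 44 med [-0.0021 -0.008 ] fit [0.4975 0.1228] 0.0094
held 0.205 36 med [-0.002  -0.0063] fit [0.4983 0.1224] 0.008
skim 0.175 44 med [ 0.0004 -0.0078] fit [0.572  0.0273] 0.0101
skim 0.19 48 med [ 0.0014 -0.0068] fit [0.5721 0.0271] 0.0093
skim 0.205 41 med [ 0.0009 -0.0048] fit [0.5721 0.0271] 0.008
```

Run:
```python
from m import *
c=load("s4");print("wood top z held",pt(c,262.2,141),pt(c,262.2,139.5),"skim",pt(c,296,173),pt(c,296,171.5))
P,u,v=cloud(load("t0"));X=xh@P[:,:2].T-.571;Y=yh@P[:,:2].T-.122
m=(abs(Y)<.15)&(P[:,2]>.38)&(X>-.1);print("cupboard: hx",np.sort(X[m])[:5],P[m][:,2].min())
```

```text
wood top z held [ 0.50389263 -0.08882207  0.22809926] [ 0.50365462 -0.08949824  0.23299239] skim [ 0.53296325 -0.20525002  0.21893928] [ 0.52947117 -0.21111233  0.22967224]
cupboard: hx [0.05641597 0.05651072 0.05752847 0.05779462 0.05786176] 0.42720506869697616
```

Emit:
{"name": "send_path", "arguments": {"ticks": [[-0.012, 0, 0.006, 0, 0, 0, 0], [-0.012, 0, 0, 0, 0, 0, 0], [-0.012, 0, 0, 0, 0, 0, 0], [-0.012, 0, 0, 0, 0, 0, 0], [0, 0, 0, 0, 0, 0, 0], [0, 0, 0, 0, 0, 0, 0]]}}

```text
time_s: 14.48
tcp_pos: [0.5544, -0.104, 0.2749]
ee_rot: [0.201, 0.979, 0.0, 0.0]
wrist_force: [-0.0, -0.2, -0.6]
opening: 0.265
grasp_force: 59.1
```

Run:
```python
from m import *
c=snap("scene","s5");t=arm.observe()["tcp_pos"][:2];P,u,v=cloud(c);X=xh@P[:,:2].T-xh@t;Y=yh@P[:,:2].T-yh@t
for lo in np.arange(.30,.62,.03):
    m=(abs(Y)<.09)&(X<.12)&(X>-.15)&(P[:,2]>lo)&(P[:,2]<lo+.03);print(lo.round(2),m.sum(),np.percentile(X[m],[1,90,95,98,100]).round(3) if m.any() else "")
P,u,v=cloud(load("t0"));X=xh@P[:,:2].T-.571;Y=yh@P[:,:2].T-.122
m=(abs(Y)<.1)&(P[:,2]>.38)&(X>-.1)&(X<.075);print(P[m][:,2].min(),P[m][:,2].max(),np.percentile(Y[m],[0,50,100]),m.sum())
```

```text
0.3 67 [-0.013  0.01   0.012  0.013  0.014]
0.33 190 [-0.016  0.013  0.016  0.017  0.018]
0.36 325 [-0.019  0.014  0.017  0.019  0.02 ]
0.39 428 [-0.036  0.027  0.032  0.035  0.038]
0.42 631 [-0.036  0.028  0.032  0.035  0.038]
0.45 867 [-0.042  0.103  0.109  0.114  0.12 ]
0.48 747 [-0.04   0.03   0.035  0.038  0.04 ]
0.51 797 [-0.04   0.029  0.034  0.037  0.04 ]
0.54 274 [-0.035  0.025  0.031  0.034  0.039]
0.57 0 
0.6 0 
0.46026284830031916 0.4716664783667802 [-0.09990571 -0.06897388  0.00510023] 215
```

There's about 10–16 mm between the wrist and the cupboard handle, so I'll press in slowly.

Emit:
{"name": "send_path", "arguments": {"ticks": [[-0.007, 0, 0, 0, 0, 0, 0], [-0.006, 0, 0, 0, 0, 0, 0], [0, 0, 0, 0, 0, 0, 0], [0, 0, 0, 0, 0, 0, 0]]}}

```text
time_s: 15.02
tcp_pos: [0.5666, -0.1093, 0.2741]
ee_rot: [0.202, 0.979, -0.0, -0.0]
wrist_force: [-1.8, 0.2, 1.0]
opening: 0.268
grasp_force: 59.1
```

Emit:
{"name": "send_path", "arguments": {"ticks": [[-0.004, 0, 0, 0, 0, 0, 0], [-0.004, 0, 0, 0, 0, 0, 0], [0, 0, 0, 0, 0, 0, 0], [0, 0, 0, 0, 0, 0, 0]]}}

```text
time_s: 15.52
tcp_pos: [0.5733, -0.112, 0.2736]
ee_rot: [0.201, 0.98, 0.0, -0.001]
wrist_force: [-5.9, 1.7, -1.9]
opening: 0.266
grasp_force: 59.3
```

Emit:
{"name": "send_path", "arguments": {"ticks": [[-0.003, 0, 0, 0, 0, 0, 0], [-0.003, 0, 0, 0, 0, 0, 0], [0, 0, 0, 0, 0, 0, 0], [0, 0, 0, 0, 0, 0, 0]]}}

```text
time_s: 16.02
tcp_pos: [0.5796, -0.1149, 0.2742]
ee_rot: [0.202, 0.979, -0.0, -0.0]
wrist_force: [-2.0, 1.0, -2.0]
opening: 0.264
grasp_force: 59.5
```

Run:
```python
from m import *
c=snap("scene","s6");P,u,v=cloud(c);f=c["frame"].astype(int)[v,u];s=arm.observe();t=s["tcp_pos"];print(t,"h",xh@t[:2],yh@t[:2],"F in h",xh@s["wrist_force"][:2],yh@s["wrist_force"][:2])
br=(f[:,0]>f[:,2]*1.7)&(f[:,0]>60)
X=xh@P[:,:2].T;Y=yh@P[:,:2].T
for lo,hi in((.165,.18),(.18,.195),(.195,.21)):
    q=br&(abs(X-.57)<.025)&(abs(Y-.123)<.02)&(P[:,2]>lo)&(P[:,2]<hi);q0=np.c_[X,Y][q]
    if q.sum()>8:
        r=least_squares(lambda p:np.hypot(*(q0-p[:2]).T)-p[2],[.57,.123,.009],loss="soft_l1",f_scale=.001,bounds=([.5,0,.008],[.6,.2,.0106])).x;print(q.sum(),r.round(4))
cv2.imwrite("pics/s6c.png",cv2.resize(c["frame"][85:185,240:330],None,fx=6,fy=6,interpolation=cv2.INTER_CUBIC)[:,:,::-1])
```

```text
[ 0.57966854 -0.1148297   0.27429789] h 0.5779213241310064 0.12332240005313407 F in h -2.1856872836568453 -0.861612930429159
19 [0.5503 0.1069 0.008 ]
31 [0.5503 0.1048 0.0106]
46 [0.5578 0.1244 0.0106]
```

View pics/s6c.png

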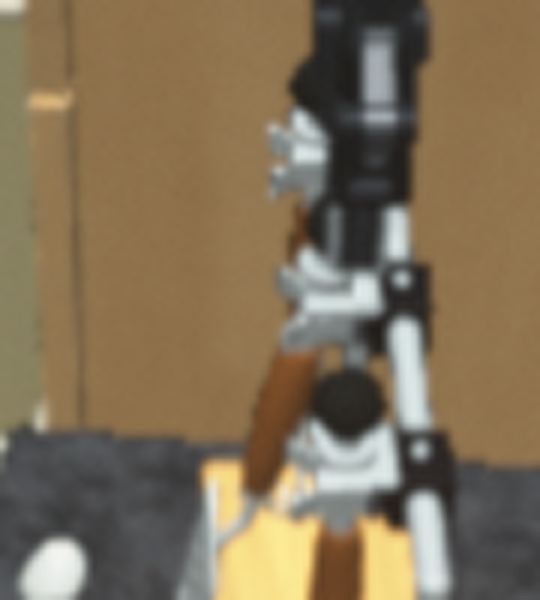

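The handle leans about 0.25 rad, blade towards the robot. Grip top is at crop (300,350) and grip bottom at (258,490), so the neck is stopped right at the jaws' narrowest point. I'll tilt the hand about the ball to press the neck forward.

Careful with the scale: turns go in shares of 45 degrees. That gives: -0.05 rad is -0.0637.

Emit:
{"name": "send_path", "arguments": {"ticks": [[0, 0, 0, 0, -0.0637, 0, 0], [0, 0, 0, 0, -0.0637, 0, 0], [0, 0, 0, 0, -0.0637, 0, 0], [0, 0, 0, 0, 0, 0, 0], [0, 0, 0, 0, 0, 0, 0]]}}

```text
time_s: 16.7
tcp_pos: [0.58, -0.1146, 0.2748]
ee_rot: [0.201, 0.977, -0.015, 0.073]
wrist_force: [0.5, 0.8, 0.2]
opening: 0.263
grasp_force: 59.5
```

Create tilt.py:
```python
from m import *
import sys
def tilt(n):
    c=snap("scene",n);P,u,v=cloud(c);f=c["frame"].astype(int)[v,u];s=arm.observe()
    br=(f[:,0]>f[:,2]*1.7)&(f[:,0]>60);X=xh@P[:,:2].T;Y=yh@P[:,:2].T
    q=br&(abs(X-.555)<.045)&(abs(Y-.117)<.02)&(P[:,2]>.12)&(P[:,2]<.225)
    for z in np.arange(.13,.22,.012):
        m=q&(abs(P[:,2]-z)<.006)
        if m.sum()>5: print(z.round(3),m.sum(),"x mid",((np.percentile(X[m],3)+np.percentile(X[m],97))/2).round(4),"y",np.median(Y[m]).round(4))
    t=s["tcp_pos"];print("tcp",t,"h",xh@t[:2],yh@t[:2],"F",xh@s["wrist_force"][:2],yh@s["wrist_force"][:2],s["wrist_force"][2],"q",s["q"].round(2))
tilt(sys.argv[1])
```

```bash
python3 tilt.py s7
```

```text
0.19 9 x mid 0.5628 y 0.1181
0.202 9 x mid 0.5642 y 0.1178
0.214 25 x mid 0.571 y 0.1171
tcp [ 0.57999481 -0.1148517   0.27462959] h 0.5782297789437743 0.12343098850882982 F -0.153909269053311 -0.5972816561748401 -1.2212573502293436 q [-0.77  0.3   1.11  1.59 -0.27  1.27  1.53]
```

The force fell to about zero, so the neck seems to have snapped in. I'll lower it until the collar seats.

Emit:
{"name": "send_path", "arguments": {"ticks": [[0.0003, 0, 0.002, 0, 0, 0, 0], [0.0003, 0, 0.002, 0, 0, 0, 0], [0, 0, 0, 0, 0, 0, 0], [0, 0, 0, 0, 0, 0, 0]]}}

```text
time_s: 17.25
tcp_pos: [0.58, -0.1153, 0.2714]
ee_rot: [0.201, 0.977, -0.015, 0.074]
wrist_force: [-4.9, 1.2, 9.5]
opening: 0.265
grasp_force: 60.6
```

```bash
python3 tilt.py s8
```

```text
0.19 9 x mid 0.5628 y 0.1171
0.202 11 x mid 0.5644 y 0.1174
0.214 16 x mid 0.5698 y 0.1176
tcp [ 0.58006698 -0.11526245  0.27137339] h 0.5784582425021119 0.1230820874198634 F -4.417458422587238 -0.1103060020482369 9.38018126733797 q [-0.77  0.3   1.11  1.59 -0.27  1.26  1.53]
```

Emit:
{"name": "send_path", "arguments": {"ticks": [[0, 0, 0, 0, 0, 0, 0.28], [0, 0, 0, 0, 0, 0, 0.29], [0, 0, 0, 0, 0, 0, 0.295], [0, 0, 0, 0, 0, 0, 0.296], [0, 0, 0, 0, 0, 0, 0.296], [0, 0, 0, 0, 0, 0, 0.296]]}}

```text
time_s: 18.05
tcp_pos: [0.58, -0.1152, 0.2709]
ee_rot: [0.201, 0.977, -0.015, 0.074]
wrist_force: [-1.9, 1.0, 5.5]
opening: 0.295
grasp_force: 4.7
```

```bash
python3 tilt.py s9
```

Run:
```python
from h import *
c=load("s9");cv2.imwrite("pics/s9c.png",cv2.resize(c["frame"][95:185,250:330],None,fx=6.5,fy=6.5,interpolation=cv2.INTER_CUBIC)[:,:,::-1])
```

```text
0.19 7 x mid 0.5638 y 0.1178
0.202 9 x mid 0.5643 y 0.1181
0.214 17 x mid 0.5706 y 0.1184
tcp [ 0.57995512 -0.1152017   0.27091203] h 0.5783314818886929 0.12309374738410302 F -1.58681132045439 0.2329142781872107 4.747135701631914 q [-0.77  0.3   1.11  1.59 -0.27  1.26  1.53]
```

View pics/s9c.png

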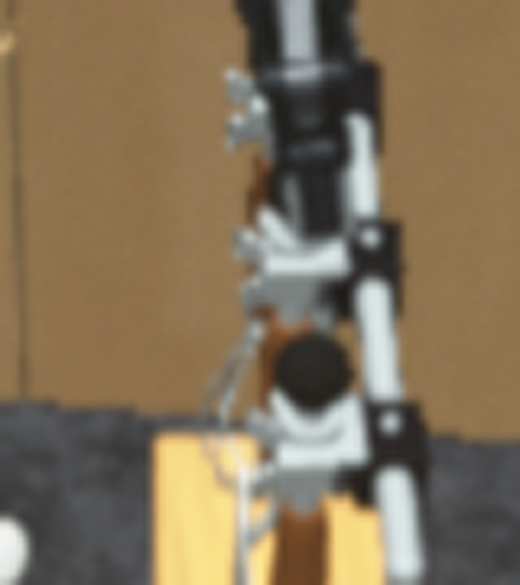

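The neck is in the clip and the handle is vertical behind the skimmer ball. Time to release and withdraw straight up.

Emit:
{"name": "send_path", "arguments": {"ticks": [[0, 0, 0, 0, 0, 0, 0.31], [0, 0, 0, 0, 0, 0, 0.4], [0, 0, 0, 0, 0, 0, 0.6], [0, 0, 0, 0, 0, 0, 0.6], [0, 0, 0, 0, 0, 0, 0.6], [0, 0, -0.015, 0, 0, 0, 0.6], [0, 0, -0.03, 0, 0, 0, 0.6], [0.02, 0, -0.03, 0, 0, 0, 0.6], [0.04, 0, 0, 0, 0, 0, 0.6], [0.05, 0, 0, 0, 0, 0, 0.6], [0, 0, 0, 0, 0, 0, 0.6], [0, 0, 0, 0, 0, 0, 0.6]]}}

```text
time_s: 19.6
tcp_pos: [0.4707, -0.0687, 0.3292]
ee_rot: [0.202, 0.977, -0.014, 0.074]
wrist_force: [-0.2, -0.1, 0.7]
opening: 0.603
grasp_force: 0.0
```

```bash
python3 tilt.py s10
```

Run:
```python
from m import *
c=load("s10")
for n,p in(("turner",[.5725,-.112,.272]),("whisk",[.6115,-.024,.272]),("skim",[.5355,-.201,.272])):print(n,ball(c,np.array(p)))
a=load("s0")
for n,p in(("whisk",[.6115,-.024,.272]),("skim",[.5355,-.201,.272])):print(n,ball(a,np.array(p)))
```

```text
0.214 12 x mid 0.5746 y 0.1174
tcp [ 0.47076662 -0.06953903  0.32938546] h 0.4599850042084733 0.12194542221939521 F 0.2700474040780269 0.2370674711023177 0.3373898185511544 q [-1.1  -0.25  0.96  1.75  0.28  1.41  1.  ]
turner (array([ 0.57407382, -0.11190235,  0.27232673]), 99)
whisk (array([ 0.61167806, -0.02309683,  0.27238557]), 76)
skim (array([ 0.53608183, -0.20002776,  0.27224627]), 107)
whisk (array([ 0.61154945, -0.02319104,  0.27291351]), 75)
skim (array([ 0.53614828, -0.20054526,  0.27182747]), 106)
```

The turner's ball sits exactly between the other two and at the same height. I'll back off the joint 2 limit slightly, let it settle and hand in.

Emit:
{"name": "send_path", "arguments": {"ticks": [[-0.02, 0, 0, 0, 0, 0, 0.6], [0, 0, 0, 0, 0, 0, 0.6], [0, 0, 0, 0, 0, 0, 0.6], [0, 0, 0, 0, 0, 0, 0.6], [0, 0, 0, 0, 0, 0, 0.6]]}}

```text
time_s: 20.27
tcp_pos: [0.488, -0.0755, 0.3311]
ee_rot: [0.201, 0.977, -0.015, 0.073]
wrist_force: [-0.1, 0.0, 0.4]
opening: 0.599
grasp_force: 0.0
```

Run:
```python
from m import *
c=snap("scene","s11");print(arm.observe()["q"].round(3),ball(c,np.array([.5725,-.112,.272])));print(arm.job_done())
```

```text
[-1.129 -0.188  1.05   1.706  0.235  1.399  1.064] (array([ 0.57469204, -0.11216861,  0.27261302]), 96)
the job is handed in; nothing more can be done
None
```

The turner hangs in the middle clip with its ball level with and midway between the whisk's and skimmer's (which did not move), and I handed the job in at about 20 s; no verdict came back.

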